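# Carry a spot plate to the dispensing needle on a lifter

## Robot

A 6-joint arm with a two-finger parallel gripper is mounted at the origin on the work surface. World frame = base frame: x ahead of the robot, y to its left, z up, the work surface at z = 0. Lengths are in m, angles in rad, forces in N, time in s.
With the tool pointing down it reaches from about 0.35 to 0.775 m from the base axis. Payload 7.3 kg.
Tool frame: the origin (TCP) lies midway between the tips of the shut fingers; the grasp point (between the pads) lies 19 mm behind it (tcp_to_grasp is the distance from the TCP to the grasp point, in m); z points along the fingers, y is the line along which they close (so a half turn about z gives the same grasp; the last joint's range is limited). The gripper opens to 92 mm and grips with 3 to 60 N. Pads are 19 mm wide; open, the fingers measure 130 mm over their backs; the gripper's body (75 mm by 190 mm) begins 47 mm behind the grasp point.
Start: joints at [-1.341, 0.342, 1.524, -0, 1.275, -0.146], TCP at [0.193, -0.488, 0.227] pointing down, gripper open.
Joint ranges: [-2.53, 2.53], [-0.77, 2.02], [0.04, 2.7], [-1, 4.14], [0.28, 2.66], [-3.11, 3.11]. Speed limits (rad/s): [2.57, 2.57, 3.14, 3.14, 3.14, 3.14].

## Interface

Orientations are given as [roll, pitch, yaw] about the fixed x, y, z axes, in that order (R = Rz(yaw) Ry(pitch) Rx(roll)).
In Python, from cell import observe, read_camera, calibration, hand_in, tcp_to_grasp gives the robot as it stands.
- The arm moves only by the tool send_rows, never from a script. Its argument "targets" is a list of rows, each a list of 5 numbers: the opening, from 0 (shut) to 1 (fully open), then the shift along the world's x, y, z in m, then the turn about the world's z in rad. A call has 1 to 5 rows; each row shifts and turns the commanded pose from where the row before left it; what a row does not reach is not made up. A row lasts 1/10 s, in which the tool goes at most 50 mm and 8.59 degrees, less where a joint would pass 70% of its speed; a pose out of reach is approached as far as the arm can. A call is refused whole if a number of a shift passes 0.05 or a number of a turn 0.15, either way. A call with a gripper value outside its range is refused whole. The fingers move at their own pace and stop on an object; "grip_force" is the grip in N (left out, the last holds). Time passes only in rows, so rows that do not move let the fingers close. It gives the time, the measured TCP pose, the force, the opening and the grip force at its end, in the units of the state.
- observe(): the state, without advancing time (a new reading comes with each control period).
- read_camera(name): name is "scene" or "side" or "wrist"; returns (picture, depth): 420x560x3 uint8, red, green, blue; 420x560 float32, m along the optical axis (not along the pixel's ray), 0 where there is no reading.
- calibration(name): a dict with "intrinsics" (3x3 intrinsics, pixels), "world_to_cam" (4x4, takes a point from world to camera coordinates); the wrist camera has in their place "hand_eye" (4x4, takes a point from camera to tool coordinates, whose origin is the TCP and whose axes are the flange's). Camera axes: x right, y up, looking along -z (the intrinsics and any distortion apply to the point x, -y, -z); pixel columns grow to the right and rows downward; lengths in m; the calibration is good to about 2 mm. A picture is of the moment at which its call begins: read the wrist's pose just before it. calibration takes no time and is no camera call.
- hand_in(): hands the job in; it is judged then, once.
The state is a dict: "time": time; "qpos": joint angles; "qvel": joint speeds; "joint_efforts": joint torques, N m; "tool_pos": TCP position; "tool_rot": TCP orientation; "contact_force": force on the tool from outside, world axes, zero at the start; "torque": the same for the moment, N m; "opening": finger opening in m; "grip_force": force on a finger pad.
Only numpy, scipy, OpenCV 4.12 (cv2) and the standard library are available. Lean on these libraries where they do the work, as an engineer would, in place of code of your own. Each camera call takes 0.05 s, during which the arm holds its last target. There are 200 camera calls.

## Task

Slide the flat lifter under the white spot plate, lift the plate clear of the bench with it and carry it, kept level, onto the square metal stage of the dispenser. Set it down there gently so that its one large round well lies directly below the needle, then draw the lifter out and put it back down on the bench, standing as it stood. Do not touch the plate with the gripper, do not bump the dispenser, and leave the bottle, beaker and box where they are.

Things in the scene. Friction and masses are not known exactly. Their poses are not given: they have to be found in the camera images.
- plate: white ceramic spot plate, 80 (x) x 70 (y) x 15 mm, 0.1 kg: a 6 mm slab on two skids 9 mm high and 6 mm wide along x under its long edges (y = +-31 mm; 56 mm free between them), open under the slab at both x ends. Origin: centre of its underside (foot of the skids). Stands on the bench, -x end roughly facing the robot. Top: many 8 mm wells and one large one.
- well (a point): centre of the one large round well (18 mm wide) in the top of the plate, at (16, 10, 15) mm in the plate's frame
- lifter: cranked spatula, 0.1 kg, standing on its blade and a tail foot. Origin: level with the blade's underside, below the grip point; x to the blade's front edge. Steel blade x = 45 to 130 mm, 46 wide, 2.5 thick. Thin neck x = 25 to 56. Black level handle x = -70 to 30, 16 wide, 20 tall, centred at z = 45. Tail foot x = -82, 35 wide, down to z = 0. The plate rides with its centre at about x = 92.
- lifter_grip (a point): centre of the handle at the grip point, 45 mm above the lifter's origin; grip across the 16 mm width from above
- lifter_tip (a point): middle of the blade's front edge, 130 mm ahead of the lifter's origin
- stage: flat square fixed metal stage of the dispenser, 140 x 140 mm, 25 mm high, with a free flat top. Origin: centre of its underside. Its x points away from the robot, roughly.
- dispenser: fixed dispenser over the stage; same origin and axes as the stage. A column 34 mm square, 200 mm tall, stands at (50, 100) mm; from it an arm at 154 to 176 mm height holds an upright syringe 18 mm thick (24 at its top) over the stage's centre, with a thin needle pointing down.
- needle_tip (a point): lower end of the needle, over the middle of the stage, 35 mm above the stage's top (60 mm above the bench)
- bottle: bystander: white bottle, 60 mm wide, 140 mm tall, origin under its centre
- beaker: bystander: glass beaker, 64 mm wide, 70 mm tall, origin under its centre
- slidebox: bystander: grey and white slide box, 87 x 62 x 34 mm, origin under its centre

How it is judged:
By the outcome, as a careful person would: the job done as asked, in the order asked, and still so for the second after the job is handed in, with the robot touching nothing.
It also fails if it takes over 69 s, if anything falls off the work surface, if the arm or the gripper's body presses on something with over 40 N, if the wrist force passes 120 N, or if a joint passes its speed limit or range.

## Working session

There is one attempt and no reset: what is moved stays moved. The work goes in short steps, Python scripts to look and compute and a tool call to move; the robot and the scene stay as the last step left them, time stands still between calls to the robot, and variables do not carry over. Pictures are saved under pics/ and viewed, at most 10 in all, crops included, and the job is handed in when it is done.

Besides the shell and the picture viewer there is one more tool, called after "Emit:" by a JSON object that holds its "api" and its "payload", one argument or row to a line. send_rows: Moves the arm, as the interface text tells. Its arguments: {"type":"object","properties":{"targets":{"type":"array","items":{"type":"array","items":{"type":"number"}}},"grip_force":{"type":"number"}},"required":["targets"]}

```bash
mkdir -p pics; cat > h.py <<'E'
import numpy as np, cv2
from cell import observe, read_camera, calibration, hand_in, tcp_to_grasp
def shot(n,fn=None):
    p,d=read_camera(n)
    if fn: cv2.imwrite('pics/'+fn+'.png',p[:,:,::-1]); np.save('pics/'+fn+'.npy',d)
    return p,d
def world(n,d):
    "world xyz image for fixed cam"
    c=calibration(n);K=np.array(c['intrinsics']);T=np.linalg.inv(np.array(c['world_to_cam']))
    v,u=np.mgrid[:420,:560]
    P=np.stack([(u-K[0,2])/K[0,0]*d,-(v-K[1,2])/K[1,1]*d,-d,np.ones_like(d)],-1)
    return (P@T.T)[...,:3]
E
python3 - <<'E'
from h import *
o=observe();print(o);print(tcp_to_grasp)
for n in('scene','side'):
    shot(n,n+'0');c=calibration(n);print({k:np.round(v,4).tolist() if not isinstance(v,dict) else v for k,v in c.items()})
print(calibration('wrist'))
E
```

```text
{'time': 0.0, 'qpos': array([-1.34099530e+00,  3.42736811e-01,  1.52499072e+00, -2.26007076e-05,
        1.27538820e+00, -1.45988470e-01]), 'qvel': array([-0.00069692,  0.00066229, -0.00279014, -0.0006447 ,  0.00046811,
       -0.0001456 ]), 'joint_efforts': array([-1.98570298e-03, -4.31247675e+01, -2.44218439e+01,  7.17400247e-02,
        5.59888990e-02, -8.35908418e-05]), 'tool_pos': array([ 0.19260811, -0.48797   ,  0.22604682]), 'tool_rot': array([-3.14008263e+00, -2.00181262e-04,  3.75795939e-01]), 'contact_force': array([-0.0375047 ,  0.22600581, -0.86444613]), 'torque': array([ 0.00311372, -0.01984638,  0.0116864 ]), 'grip_force': 0.0, 'opening': 0.09166024016169379}
0.0188
{'intrinsics': [[410.6367, 0.0, 275.7115], [0.0, 410.6367, 207.3494], [0.0, 0.0, 1.0]], 'world_to_cam': [[-0.6964, 0.7175, 0.0106, 0.4182], [-0.5515, -0.5446, 0.6319, 0.3084], [0.4592, 0.4342, 0.775, -1.4095], [0.0, 0.0, 0.0, 1.0]]}
{'intrinsics': [[406.4342, 0.0, 275.5158], [0.0, 406.4342, 205.766], [0.0, 0.0, 1.0]], 'world_to_cam': [[-0.9995, -0.0277, -0.0133, 0.5884], [0.012, -0.7497, 0.6616, -0.0488], [-0.0283, 0.6612, 0.7497, -1.3423], [0.0, 0.0, 0.0, 1.0]]}
{'intrinsics': array([[365.3859603 ,   0.        , 283.56318643],
       [  0.        , 365.3859603 , 213.62603085],
       [  0.        ,   0.        ,   1.        ]]), 'hand_eye': array([[-1.16729086e-03,  9.63480317e-01,  2.67776617e-01,
         7.34012346e-02],
       [ 9.99999313e-01,  1.09494021e-03,  4.19516520e-04,
        -6.29685228e-04],
       [ 1.10996525e-04,  2.67776922e-01, -9.63480933e-01,
        -1.57803197e-01],
       [ 0.00000000e+00,  0.00000000e+00,  0.00000000e+00,
         1.00000000e+00]])}
```

View pics/scene0.png

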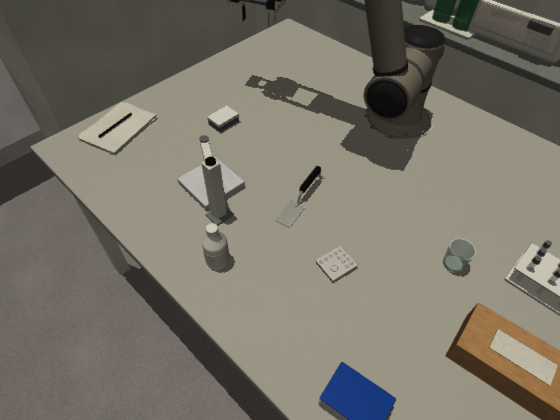

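View pics/side0.png

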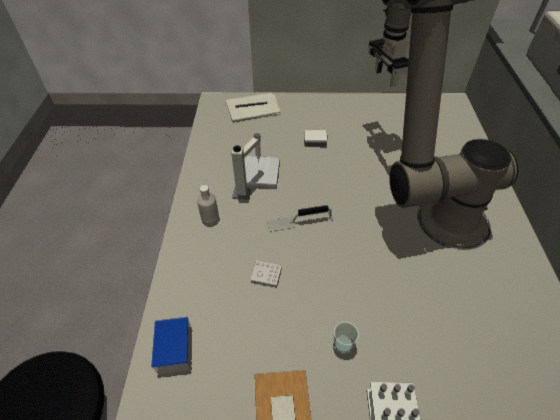

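The scene view shows the stage at (212,183) with its column and syringe in front. The lifter runs from its handle at (311,180) to its blade at (291,213), the plate is at (337,263) and the bottle at (216,248). In the side view the lifter is at (300,218), the plate at (266,273) and the stage at (262,172).

```bash
python3 - <<'E'
from h import *
for n,pts in(('scene',dict(plate=(337,263),big=(334,268),handle=(311,179),blade=(291,213),stage=(228,190),st2=(195,183),bottletop=(212,229),box=(223,116),col=(211,161),syr=(205,140))),('side',dict(plate=(266,273),big=(260,273),handle=(313,211),blade=(281,225),stage=(267,175),coltop=(238,149),syr=(257,136),bottle=(205,189)))):
    W=world(n,np.load('pics/%s0.npy'%n))
    for k,(u,v) in pts.items(): print(n,k,W[v,u].round(3))
a=cv2.imread('pics/scene0.png');b=cv2.imread('pics/side0.png')
A=cv2.resize(a[130:290,170:360],None,fx=2.1,fy=2.1*1.0,interpolation=cv2.INTER_CUBIC)
B=cv2.resize(b[125:295,190:345],None,fx=2.5,fy=2.5,interpolation=cv2.INTER_CUBIC)
h=max(A.shape[0],B.shape[0]);A=cv2.copyMakeBorder(A,0,h-A.shape[0],0,0,0);B=cv2.copyMakeBorder(B,0,h-B.shape[0],0,0,0)
o=np.hstack([A,B]);print(o.shape);cv2.imwrite('pics/c0.png',o)
E
```

```text
scene plate [0.608 0.221 0.013]
scene big [0.626 0.225 0.016]
scene handle [0.467 0.008 0.052]
scene blade [0.566 0.025 0.003]
scene stage [ 0.645 -0.145  0.027]
scene st2 [ 0.693 -0.232  0.027]
scene bottletop [ 0.809 -0.     0.141]
scene box [ 0.442 -0.396  0.033]
scene col [ 0.709 -0.111  0.209]
scene syr [ 0.654 -0.205  0.181]
side plate [0.61  0.222 0.013]
side big [0.628 0.223 0.015]
side handle [0.466 0.007 0.048]
side blade [0.57  0.03  0.002]
side stage [ 0.624 -0.181  0.025]
side coltop [ 0.707 -0.109  0.207]
side syr [ 0.654 -0.204  0.183]
side bottle [ 0.806 -0.     0.138]
(425, 787, 3)
```

View pics/c0.png

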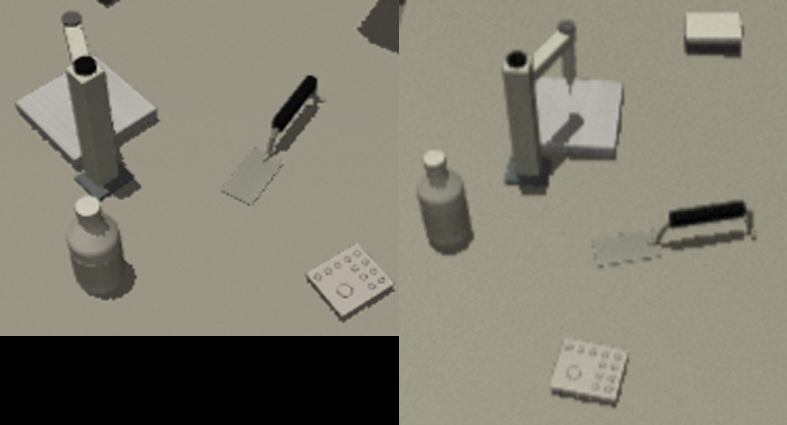

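The crop shows the lifter blade pointing away from the robot, the plate's large well on its far left, and the needle over mid-stage. Depth puts the plate at about (0.61,0.22), the handle at (0.466,0.008) and the syringe at (0.654,-0.205). All of these are plausible, so I'll move the wrist camera over for finer looks.

Emit:
{"api": "send_rows", "payload": {
  "targets": [
    [1,0.026,0.0205,0.007,-0.025],
    [1,0.026,0.0205,0.007,-0.025],
    [1,0.026,0.0205,0.007,-0.025],
    [1,0.026,0.0205,0.007,-0.025],
    [1,0.026,0.0205,0.007,-0.025]
  ]
}}

```text
time: 0.6
tool_pos: [0.3235, -0.3848, 0.2617]
tool_rot: [-3.141, 0.0, 0.25]
contact_force: [0.7, 0.1, 0.6]
opening: 0.0917
grip_force: 0.0
```

Emit:
{"api": "send_rows", "payload": {
  "targets": [
    [1,0.026,0.0205,0.007,-0.025],
    [1,0.026,0.0205,0.007,-0.025],
    [1,0.026,0.0205,0.007,-0.025],
    [1,0.026,0.0205,0.007,-0.025],
    [1,0.026,0.0205,0.007,-0.025]
  ]
}}

```text
time: 1.1
tool_pos: [0.4535, -0.2823, 0.2967]
tool_rot: [-3.141, 0.001, 0.125]
contact_force: [-0.2, 0.0, -0.1]
opening: 0.0921
grip_force: 0.0
```

Emit:
{"api": "send_rows", "payload": {
  "targets": [
    [1,0.026,0.0205,0.007,-0.025],
    [1,0.026,0.0205,0.007,-0.025],
    [1,0.026,0.0205,0.007,-0.025],
    [1,0.026,0.0205,0.007,-0.025],
    [1,0.026,0.0205,0.007,-0.025]
  ]
}}

```text
time: 1.6
tool_pos: [0.5835, -0.1798, 0.3315]
tool_rot: [-3.141, 0.001, -0.0]
contact_force: [0.8, -1.6, -0.4]
opening: 0.092
grip_force: 0.0
```

Emit:
{"api": "send_rows", "payload": {
  "targets": [
    [1,0,0,0,0],
    [1,0,0,0,0]
  ]
}}

```text
time: 1.8
tool_pos: [0.5827, -0.1804, 0.3309]
tool_rot: [-3.141, 0.002, 0.002]
contact_force: [-1.1, -0.9, -0.3]
opening: 0.0919
grip_force: 0.0
```

```bash
cat >> h.py <<'E'
from scipy.spatial.transform import Rotation as Ro
def wshot(fn):
    o=observe();p,d=shot('wrist',fn)
    T=np.eye(4);T[:3,:3]=Ro.from_euler('xyz',o['tool_rot']).as_matrix();T[:3,3]=o['tool_pos']
    T=T@np.array(calibration('wrist')['hand_eye']);np.save('pics/'+fn+'_T.npy',T)
    return p,d,T
def wworld(fn,uv,z=None):
    "pixel(s)-> world; on plane z, or by depth"
    K=np.array(calibration('wrist')['intrinsics']);T=np.load('pics/'+fn+'_T.npy');uv=np.atleast_2d(uv).astype(float)
    r=np.c_[(uv[:,0]-K[0,2])/K[0,0],-(uv[:,1]-K[1,2])/K[1,1],-np.ones(len(uv))]
    w=r@T[:3,:3].T
    if z is None:
        d=np.load('pics/'+fn+'.npy');s=d[uv[:,1].round().astype(int),uv[:,0].round().astype(int)]
    else: s=(z-T[2,3])/w[:,2]
    return T[:3,3]+w*s[:,None]
def wproj(fn,P):
    K=np.array(calibration('wrist')['intrinsics']);T=np.linalg.inv(np.load('pics/'+fn+'_T.npy'))
    c=np.c_[np.atleast_2d(P),np.ones(len(np.atleast_2d(P)))]@T.T
    return np.c_[K[0,0]*c[:,0]/-c[:,2]+K[0,2],K[1,1]*c[:,1]/c[:,2]+K[1,2]]
E
python3 - <<'E'
from h import *
wshot('w1')
E
```

```text
(no output)
```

View pics/w1.png

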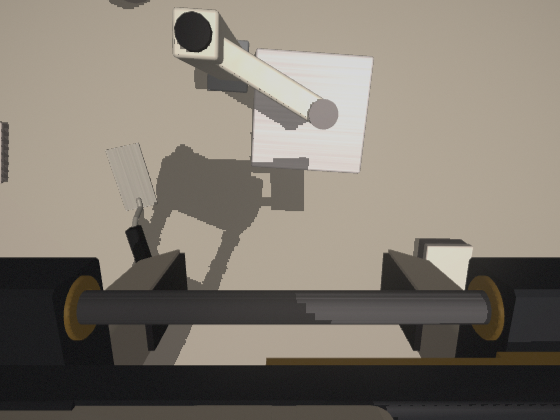

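Emit:
{"api": "send_rows", "payload": {
  "targets": [
    [1,-0.01,0.03,-0.01,0],
    [1,-0.01,0.03,-0.01,0],
    [1,-0.01,0.03,-0.01,0],
    [1,-0.01,0.03,-0.01,0],
    [1,-0.01,0.03,-0.01,0]
  ]
}}

```text
time: 2.35
tool_pos: [0.5313, -0.0309, 0.2812]
tool_rot: [3.141, 0.001, -0.001]
contact_force: [0.9, 0.0, -0.6]
opening: 0.092
grip_force: 0.0
```

Emit:
{"api": "send_rows", "payload": {
  "targets": [
    [1,-0.01,0.03,-0.01,0],
    [1,-0.01,0.03,-0.01,0],
    [1,0,0.03,-0.01,0],
    [1,0,0.03,0,0],
    [1,0,0,0,0]
  ]
}}

```text
time: 2.85
tool_pos: [0.5116, 0.0908, 0.2514]
tool_rot: [-3.141, 0.001, 0.003]
contact_force: [0.2, -0.5, 0.0]
opening: 0.0922
grip_force: 0.0
```

Emit:
{"api": "send_rows", "payload": {
  "targets": [
    [1,0,0,0,0],
    [1,0,0,0,0]
  ]
}}

```text
time: 3.05
tool_pos: [0.5126, 0.0877, 0.2518]
tool_rot: [3.141, -0.0, -0.001]
contact_force: [-0.2, -1.0, -0.1]
opening: 0.0918
grip_force: 0.0
```

```bash
python3 - <<'E'
from h import *
wshot('w2')
E
```

```text
(no output)
```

View pics/w2.png

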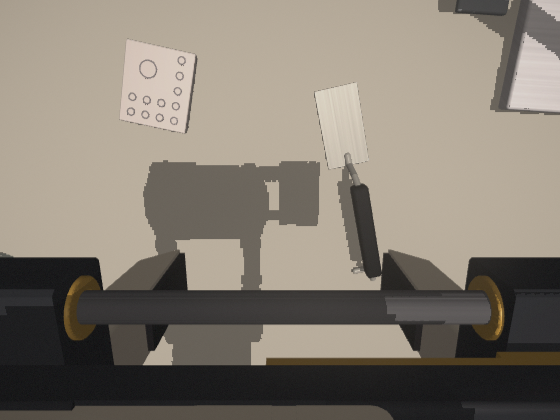

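w1 shows the stage corners at (258,50), (372,57), (360,172) and (252,164), with the syringe top at (323,113). w2 shows the plate corners at (127,40), (196,54), (187,132) and (120,119), and the large well at (148,69). The blade runs from its front edge (315,93)–(357,83) to its rear (330,169)–(368,160), and the handle from (360,186) to (374,275).

```bash
cat >m.py <<'E'
from h import *
def rect(fn,box,z,f,name,show=True):
    im=cv2.imread('pics/'+fn+'.png').astype(int);u0,v0,u1,v1=box
    m=np.zeros(im.shape[:2],np.uint8);m[v0:v1,u0:u1]=f(im)[v0:v1,u0:u1]
    n,l,s,c=cv2.connectedComponentsWithStats(m);k=1+np.argmax(s[1:,4]);m=(l==k)
    v,u=np.nonzero(m);pts=wworld(fn,np.c_[u,v],z)[:,:2]
    r=cv2.minAreaRect((pts*1000).astype(np.float32))
    print(name,len(u),'centre',np.round(r[0],1),'size',np.round(r[1],1),'ang',round(r[2],2),'mean',(pts.mean(0)*1e3).round(1))
    return r,m
E
python3 - <<'E'
from m import *
g=lambda im:im.sum(2)
im=cv2.imread('pics/w2.png').astype(int)
for n,(u,v) in dict(plate=(160,90),bg=(220,90),blade=(340,130),bg2=(400,130),hand=(366,230)).items(): print(n,im[v,u])
im1=cv2.imread('pics/w1.png').astype(int);print('stage',im1[70,300],'bg',im1[90,420],im1[165,290])
c=np.array([(127,40),(196,54),(187,132),(120,119)]);P=wworld('w2',c,.015)
print('plate',P.round(4).tolist(),'sides',np.linalg.norm(P-np.roll(P,-1,0),axis=1).round(4),P.mean(0).round(4),'yaw',np.arctan2(*(P[0]+P[1]-P[2]-P[3])[[1,0]]))
print('well',wworld('w2',(148,69),.015))
c=np.array([(315,93),(357,83),(368,160),(330,169)]);P=wworld('w2',c,.0025)
print('blade',P.round(4).tolist(),np.linalg.norm(P-np.roll(P,-1,0),axis=1).round(4),P.mean(0).round(4),'yaw',np.arctan2(*(P[0]+P[1]-P[2]-P[3])[[1,0]]))
H=wworld('w2',[(360,186),(374,275)],.055);print('handle',H.round(4),np.arctan2(*(H[0]-H[1])[[1,0]]))
c=np.array([(258,50),(372,57),(360,172),(252,164)]);P=wworld('w1',c,.025)
print('stage',P.round(4).tolist(),np.linalg.norm(P-np.roll(P,-1,0),axis=1).round(4),P.mean(0).round(4),'yaw',np.arctan2(*(P[0]+P[1]-P[2]-P[3])[[1,0]]))
print('syr top',wworld('w1',(323,113)),'depth chk plate,stage',wworld('w2',[(160,90),(340,130),(366,230)]).round(4),wworld('w1',[(300,70)]).round(4))
a=cv2.imread('pics/w2.png');b=im1.astype(np.uint8)
A=cv2.resize(a[30:140,110:210],None,fx=4,fy=4,interpolation=cv2.INTER_CUBIC);B=cv2.resize(a[75:285,310:390],None,fx=2.8,fy=2.8,interpolation=cv2.INTER_CUBIC)
h=588;pad=lambda x:cv2.copyMakeBorder(x,0,h-x.shape[0],0,0,0)
o=np.hstack([pad(A),B[:588]]);print(o.shape);cv2.imwrite('pics/c2.png',o)
E
```

```text
plate [190 201 215]
bg [158 175 186]
blade [183 197 207]
bg2 [156 173 185]
hand [52 55 58]
stage [210 213 216] bg [148 164 174] [112 114 120]
plate [[0.6547, 0.2436, 0.015], [0.6418, 0.1761, 0.015], [0.5656, 0.1906, 0.015], [0.579, 0.2597, 0.015]] sides [0.0687 0.0775 0.0704 0.0774] [0.6103 0.2175 0.015 ] yaw -0.1991614033092576
well [[0.62784753 0.22550025 0.015     ]]
blade [[0.6051, 0.0553, 0.0025], [0.615, 0.0114, 0.0025], [0.5342, -0.0051, 0.0025], [0.5243, 0.0368, 0.0025]] [0.0451 0.0825 0.0431 0.0829] [0.5697 0.0246 0.0025] yaw 0.21280717267203775
handle [[ 0.5153  0.0134  0.055 ]
 [ 0.4196 -0.0066  0.055 ]] 0.2059888811164638
stage [[0.7253, -0.149, 0.025], [0.7179, -0.283, 0.025], [0.5818, -0.2768, 0.025], [0.5918, -0.1391, 0.025]] [0.1342 0.1363 0.138  0.1339] [ 0.6542 -0.212   0.025 ] yaw -0.06009150436433756
syr top [[ 0.65489477 -0.21120649  0.18009697]] depth chk plate,stage [[0.6077 0.2151 0.0155]
 [0.5668 0.0274 0.0029]
 [0.4698 0.0049 0.0554]] [[ 0.7035 -0.1985  0.0252]]
(588, 624, 3)
```

View pics/c2.png

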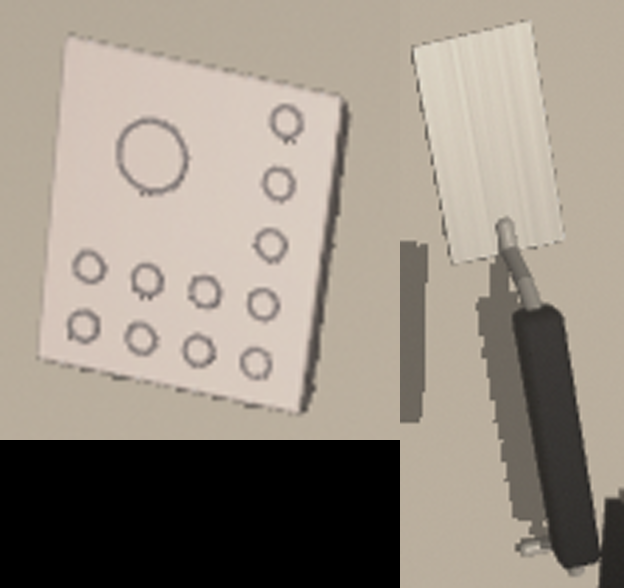

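The crop confirms the readings: a large well on the plate's far left and a lifter yaw of about 0.21. Sizes come out around 3 % small, so I'll rely on relative views later. Next I'll grasp the lifter, with its grip at about (0.4855, 0.007, 0.045).

Emit:
{"api": "send_rows", "payload": {
  "targets": [
    [1,-0.0054,-0.016,-0.02,0.042],
    [1,-0.0054,-0.016,-0.02,0.042],
    [1,-0.0054,-0.016,-0.02,0.042],
    [1,-0.0054,-0.016,-0.02,0.042],
    [1,-0.0054,-0.016,-0.02,0.042]
  ]
}}

```text
time: 3.6
tool_pos: [0.4854, 0.0073, 0.1512]
tool_rot: [3.141, -0.0, 0.211]
contact_force: [0.2, -0.3, 0.5]
opening: 0.0915
grip_force: 0.0
```

Emit:
{"api": "send_rows", "payload": {
  "targets": [
    [0.6,0,0,-0.025,0],
    [0.6,0,0,-0.025,0],
    [0.6,0,0,-0.025,0],
    [0.6,0,0,-0.025,0],
    [0.6,0,0,-0.015,0]
  ]
}}

```text
time: 4.1
tool_pos: [0.4849, 0.008, 0.0352]
tool_rot: [-3.141, 0.002, 0.209]
contact_force: [0.4, -0.0, -1.5]
opening: 0.0579
grip_force: 0.0
```

Emit:
{"api": "send_rows", "payload": {
  "targets": [
    [0.6,0,0,-0.01,0],
    [0.6,0,0,0,0],
    [0.6,0,0,0,0]
  ]
}}

```text
time: 4.4
tool_pos: [0.4861, 0.0086, 0.0272]
tool_rot: [3.141, -0.001, 0.21]
contact_force: [-0.4, 0.6, 0.5]
opening: 0.0554
grip_force: 0.0
```

```bash
python3 - <<'E'
from h import *
print(observe()['tool_pos'],observe()['tool_rot'])
wshot('w3')
E
```

```text
[0.48613126 0.00863941 0.02722843] [ 3.14119334e+00 -7.11914811e-04  2.10157663e-01]
```

View pics/w3.png

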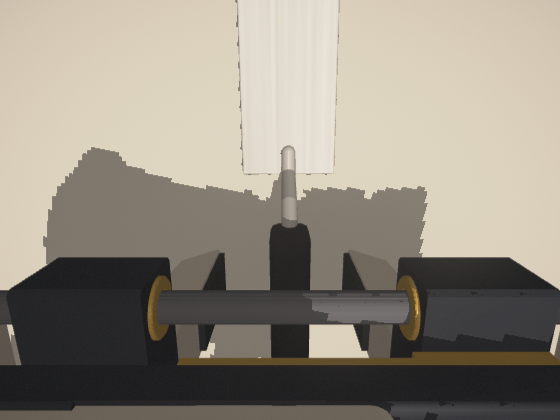

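w3 shows the lifter centred between the open fingers (column 289 against a mid-point of 284) and aligned, with the blade's rear edge at row 172. Closing now.

Emit:
{"api": "send_rows", "payload": {
  "targets": [
    [0.1,0,0,0,0],
    [0.1,0,0,0,0],
    [0.1,0,0,0,0],
    [0.1,0,0,0,0],
    [0.1,0,0,0,0]
  ],
  "grip_force": 50
}}

```text
time: 4.95
tool_pos: [0.4857, 0.0091, 0.0268]
tool_rot: [3.141, -0.0, 0.211]
contact_force: [-0.3, -0.4, 0.8]
opening: 0.0193
grip_force: 0.2
```

Emit:
{"api": "send_rows", "payload": {
  "targets": [
    [0,0,0,0,0],
    [0,0,0,0,0]
  ]
}}

```text
time: 5.15
tool_pos: [0.4857, 0.0091, 0.0268]
tool_rot: [3.142, 0.0, 0.211]
contact_force: [0.3, -0.3, 0.9]
opening: 0.0157
grip_force: 49.7
```

```bash
python3 - <<'E'
from m import *
o=observe();print(o['tool_pos'],o['tool_rot'],o['grip_force'])
wshot('w4')
T=o['tool_pos'];y=o['tool_rot'][2];R=np.array([[np.cos(y),np.sin(y)],[-np.sin(y),np.cos(y)]])
im=cv2.imread('pics/w4.png').astype(int).sum(2)
for v in(20,80,140,168,176):
    row=im[v];dd=np.diff(row[200:380]);a=200+np.argmax(dd[:90]);b=290+np.argmin(dd[90:])
    print(v,a,b,((wworld('w4',[(a+.5,v),(b+.5,v)],.0025)[:,:2]-T[:2])@R.T*1e3).round(1).tolist())
print(im[160:185,270].tolist())
E
```

```text
[0.48570745 0.00911146 0.02676821] [3.14151011e+00 3.28677561e-05 2.10707521e-01] 49.72080051898956
20 237 336 [[113.3, 21.6], [113.2, -23.0]]
80 237 334 [[87.8, 22.5], [87.8, -23.1]]
140 239 331 [[60.1, 22.5], [60.1, -22.6]]
168 239 290 [[46.4, 22.9], [46.3, -2.6]]
176 279 290 [[42.3, 2.9], [42.3, -2.6]]
[685, 682, 685, 684, 684, 685, 683, 682, 682, 685, 683, 682, 668, 500, 644, 658, 656, 656, 657, 657, 656, 656, 465, 425, 424]
```

The lifter is held with 50 N, and the blade measures 45 mm wide and centred in the tool frame, so the lifter origin coincides with the TCP. I'll lift it and look at the plate beside the blade.

Emit:
{"api": "send_rows", "payload": {
  "targets": [
    [0,0,0,0.01,0],
    [0,0,0,0.02,0],
    [0,0.0024,0.018,0.018,-0.051],
    [0,0.0024,0.018,0.018,-0.051],
    [0,0.0024,0.018,0.018,-0.051]
  ]
}}

```text
time: 5.7
tool_pos: [0.4928, 0.0637, 0.1121]
tool_rot: [3.142, -0.0, 0.055]
contact_force: [0.4, 0.1, -0.1]
opening: 0.0151
grip_force: 49.7
```

Emit:
{"api": "send_rows", "payload": {
  "targets": [
    [0,0.0024,0.018,0.018,-0.051],
    [0,0.0024,0.018,0.018,-0.051],
    [0,0.0024,0.018,0.018,-0.051],
    [0,0.0024,0.018,0.018,-0.051],
    [0,0.0024,0.018,0.018,-0.052]
  ]
}}

```text
time: 6.2
tool_pos: [0.5046, 0.1539, 0.2021]
tool_rot: [3.142, -0.0, -0.2]
contact_force: [0.4, -0.1, -1.6]
opening: 0.0153
grip_force: 49.7
```

Emit:
{"api": "send_rows", "payload": {
  "targets": [
    [0,0,0,0,0],
    [0,0,0,0,0],
    [0,0,0,0,0]
  ]
}}

```text
time: 6.5
tool_pos: [0.5041, 0.1524, 0.1999]
tool_rot: [3.141, 0.002, -0.198]
contact_force: [-0.2, -0.1, -1.3]
opening: 0.0156
grip_force: 49.7
```

```bash
python3 - <<'E'
from m import *
o=observe();print(o['tool_pos'],o['tool_rot'],o['grip_force'])
wshot('w5');shot('scene','s5');shot('side','d5')
a=cv2.imread('pics/w5.png');cv2.imwrite('pics/c5.png',cv2.resize(a[0:240,110:380],None,fx=2.5,fy=2.5,interpolation=cv2.INTER_CUBIC))
E
```

```text
[0.50412472 0.15238482 0.19985596] [ 3.14051312e+00  1.90642527e-03 -1.97780760e-01] 49.72260653972626
```

View pics/c5.png

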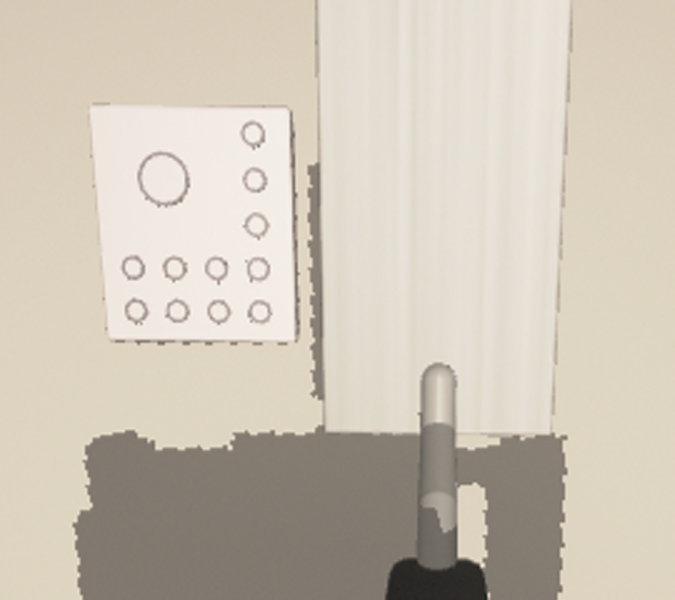

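The crop shows the plate upright beside the blade: corners in crop pixels at (91,104), (289,107), (296,340) and (109,340), well at (163,179). The plate is parallel to the tool to within a degree or so.

```bash
python3 - <<'E'
from m import *
o=lambda c,s,a,b:(np.array(c)+.5)/s-.5+np.array([a,b])
c=o([(91,104),(289,107),(296,340),(109,340)],2.5,110,0)
P=wworld('w5',c,.015);print('plate',P.round(4).tolist(),np.linalg.norm(P-np.roll(P,-1,0),axis=1).round(4),P.mean(0).round(4),'yaw',np.arctan2(*(P[0]+P[1]-P[2]-P[3])[[1,0]]),'yaw2',np.arctan2(*(P[0]+P[3]-P[1]-P[2])[[1,0]])-np.pi/2)
w=wworld('w5',o((163,179),2.5,110,0),.015)[0,:2]
y=-.198;R=np.array([[np.cos(y),-np.sin(y)],[np.sin(y),np.cos(y)]]);print('from well',w,w-R@[.016,.010])
W=wworld('w5',o([(133,267),(175,267),(217,268),(258,268),(136,311),(178,311),(218,311),(260,311),(252,134),(255,180),(256,225)],2.5,110,0),.015)[:,:2]
print(((W-w)@R*1e3).round(1).tolist())
# blade when held
b=wworld('w5',o([(322,250),(560,250),(326,432),(552,432)],2.5,110,0),.0025+.1732)
print('blade tool frame',((b[:,:2]-[.5041,.1524])@R*1e3).round(1).tolist())
for n,f,box in(('scene','s5',(310,240,365,285)),('side','d5',(245,255,290,292))):
    d=np.load('pics/%s.npy'%f);X=world(n,d);im=cv2.imread('pics/%s.png'%f).astype(int).sum(2)
    u0,v0,u1,v1=box;m=(X[...,2]>.010)&(X[...,2]<.02);mm=np.zeros_like(m);mm[v0:v1,u0:u1]=m[v0:v1,u0:u1]
    p=X[mm][:,:2]*1e3;r=cv2.minAreaRect(p.astype(np.float32));print(n,len(p),r,p.mean(0))
    for st in ('scene0' if n=='scene' else 'side0',):
        X=world(n,np.load('pics/%s.npy'%st));m=(X[...,2]>.018)&(X[...,2]<.032)&(X[...,0]>.55)&(X[...,0]<.76)&(X[...,1]>-.31)&(X[...,1]<-.10)
        p=X[m][:,:2]*1e3;print('stage',len(p),cv2.minAreaRect(p.astype(np.float32)))
# stage, w1 by depth
v,u=np.mgrid[0:250,200:420];p=wworld('w1',np.c_[u.ravel(),v.ravel()]);p=p[(p[:,2]>.02)&(p[:,2]<.03)]
print('stage w1',len(p),cv2.minAreaRect((p[:,:2]*1e3).astype(np.float32)),p[:,2].mean())
v,u=np.mgrid[0:200,100:236];p=wworld('w5',np.c_[u.ravel(),v.ravel()]);p=p[(p[:,2]>.011)&(p[:,2]<.02)]
print('plate w5',len(p),cv2.minAreaRect((p[:,:2]*1e3).astype(np.float32)),p.mean(0))
E
```

```text
plate [[0.6562, 0.2435, 0.015], [0.6418, 0.177, 0.015], [0.565, 0.1933, 0.015], [0.5785, 0.2606, 0.015]] [0.068  0.0786 0.0687 0.0795] [0.6104 0.2186 0.015 ] yaw -0.2132528697841023 yaw2 -0.20581954241453237
from well [0.62803449 0.22588278] [0.61038001 0.2192255 ]
[[-29.6, 13.2], [-29.6, -1.9], [-30.0, -17.0], [-30.0, -31.7], [-45.0, 13.5], [-45.0, -1.8], [-45.0, -16.4], [-45.1, -31.7], [14.6, -32.0], [-0.4, -32.3], [-15.3, -31.8]]
blade tool frame [[78.5, 22.7], [78.5, -22.6], [43.7, 23.1], [43.6, -22.2]]
scene 799 ((609.8368530273438, 217.91024780273438), (71.09291076660156, 81.35246276855469), 78.91374206542969) [611.26436767 218.89349139]
stage 1124 ((654.666259765625, -190.24606323242188), (187.84068298339844, 141.6450958251953), 86.83055877685547)
side 547 ((611.8076782226562, 219.93460083007812), (74.2342300415039, 79.78927612304688), 78.10762023925781) [611.84281749 220.85896619]
stage 913 ((655.299560546875, -189.77120971679688), (187.2311553955078, 136.1722412109375), 86.17315673828125)
stage w1 10790 ((655.609619140625, -189.34869384765625), (184.43820190429688, 140.17857360839844), 86.33531951904297) 0.024703707282896323
plate w5 7404 ((610.5396728515625, 219.3780517578125), (70.54202270507812, 80.21943664550781), 77.8586196899414) [0.61155437 0.21858591 0.01482307]
```

The plate agrees in all cameras at centre (0.6105, 0.219), yaw −0.206. The stage centre is (0.654, −0.212), yaw −0.063. I'll go to the pre-insertion pose behind the plate.

Emit:
{"api": "send_rows", "payload": {
  "targets": [
    [0,-0.015,0.021,-0.014,-0.002],
    [0,-0.015,0.021,-0.014,-0.002],
    [0,-0.015,0.021,-0.014,-0.002],
    [0,-0.015,0.021,-0.014,-0.001],
    [0,-0.0147,0.0204,-0.014,-0.001]
  ]
}}

```text
time: 7.15
tool_pos: [0.4295, 0.2577, 0.1299]
tool_rot: [3.141, 0.001, -0.207]
contact_force: [0.1, 0.7, -1.5]
opening: 0.0154
grip_force: 49.7
```

Emit:
{"api": "send_rows", "payload": {
  "targets": [
    [0,0,0,-0.025,0],
    [0,0,0,-0.025,0],
    [0,0,0,-0.02,0],
    [0,0,0,-0.015,0],
    [0,0,0,-0.01,0]
  ]
}}

```text
time: 7.65
tool_pos: [0.4296, 0.2569, 0.0343]
tool_rot: [3.14, 0.002, -0.207]
contact_force: [-0.4, 0.3, -1.0]
opening: 0.0157
grip_force: 49.7
```

Emit:
{"api": "send_rows", "payload": {
  "targets": [
    [0,0,0,0,0],
    [0,0,0,0,0],
    [0,0,0,0,0]
  ]
}}

```text
time: 7.95
tool_pos: [0.4308, 0.2577, 0.0365]
tool_rot: [-3.141, -0.001, -0.206]
contact_force: [0.6, 0.1, -0.6]
opening: 0.0158
grip_force: 49.7
```

```bash
python3 - <<'E'
from h import *
o=observe();print(o['tool_pos'],o['tool_rot'],o['contact_force'])
shot('side','d6');X=world('side',np.load('pics/d6.npy'));R=Ro.from_euler('z',o['tool_rot'][2]).as_matrix()
v,u=np.mgrid[230:290,250:360];p=(X[v,u].reshape(-1,3)-[*o['tool_pos'][:2],0])@R
for a in range(50,140,10):
    m=(p[:,0]>a/1e3)&(p[:,0]<a/1e3+.01)&(abs(p[:,1])<.02);print(a,m.sum(),(np.median(p[m,2])*1e3).round(1),end='; ')
E
```

```text
[0.43082284 0.25766064 0.03651298] [-3.14083833e+00 -1.26126508e-03 -2.06306536e-01] [ 0.56614401  0.13482629 -0.56985946]
50 44 13.8; 60 44 13.3; 70 42 13.0; 80 45 13.5; 90 42 12.9; 100 43 13.4; 110 42 13.5; 120 43 12.7; 130 34 1.3;
```

The blade is level and 9 mm above standing height. I'll lower it to 2 mm and trim 1.3 mm sideways, then slide in.

Emit:
{"api": "send_rows", "payload": {
  "targets": [
    [0,-0.0003,-0.0013,-0.004,0],
    [0,0,0,-0.003,0],
    [0,0,0,0,0],
    [0,0,0,0,0]
  ]
}}

```text
time: 8.4
tool_pos: [0.4299, 0.2562, 0.0287]
tool_rot: [3.141, 0.0, -0.206]
contact_force: [0.1, 0.3, -0.6]
opening: 0.0155
grip_force: 49.7
```

Emit:
{"api": "send_rows", "payload": {
  "targets": [
    [0,0.0049,-0.00102,0,0],
    [0,0.0098,-0.00205,0,0],
    [0,0.0098,-0.00205,0,0],
    [0,0.0098,-0.00205,0,0],
    [0,0,0,0,0]
  ]
}}

```text
time: 8.9
tool_pos: [0.4662, 0.2487, 0.0288]
tool_rot: [-3.141, -0.001, -0.207]
contact_force: [-0.5, -0.2, -1.9]
opening: 0.0156
grip_force: 49.7
```

```bash
python3 - <<'E'
from h import *
o=observe();print(o['tool_pos'],o['tool_rot'],o['contact_force'])
wshot('w7')
v,u=np.mgrid[0:260,150:400];p=wworld('w7',np.c_[u.ravel(),v.ravel()]);z=p[:,2];R=Ro.from_euler('z',-.206).as_matrix()
q=(p-[*o['tool_pos'][:2],0])@R
m=(z>.012)&(z<.018)&(q[:,0]>.08);print('plate',m.sum(),q[m].min(0),q[m].max(0))
for x in(.09,.1,.11,.12):
    s=m&(abs(q[:,0]-x)<.001)
    if s.sum(): print(x,q[s,1].min().round(4),q[s,1].max().round(4))
E
```

```text
[0.46617015 0.24873001 0.02880529] [-3.14093065e+00 -1.43990589e-03 -2.07423835e-01] [-0.4540772  -0.20266693 -1.86777073]
plate 5025 [ 0.10673919 -0.03442255  0.01200216] [0.11893252 0.03583521 0.0177265 ]
0.11 -0.0338 0.0358
```

View pics/w7.png

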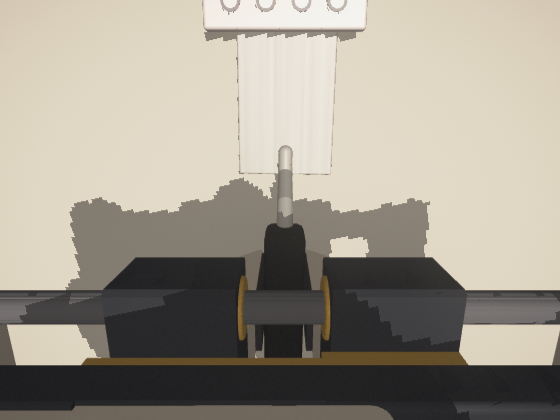

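w7 shows the plate's rear edge at row 30, columns 204–366, with the blade centred under it at columns 238–337. About 55 mm remain to insert.

Emit:
{"api": "send_rows", "payload": {
  "targets": [
    [0,0.0068,-0.0014,0,0],
    [0,0.0098,-0.00205,0,0],
    [0,0.0098,-0.00205,0,0],
    [0,0.0098,-0.00205,0,0],
    [0,0.0098,-0.00205,0,0]
  ]
}}

```text
time: 9.45
tool_pos: [0.5112, 0.2392, 0.0287]
tool_rot: [3.142, -0.0, -0.206]
contact_force: [-0.4, 0.4, -1.0]
opening: 0.0156
grip_force: 49.7
```

Emit:
{"api": "send_rows", "payload": {
  "targets": [
    [0,0.006,-0.00125,0,0],
    [0,0.002,-0.0004,0,0],
    [0,0,0,0,0],
    [0,0,0,0,0]
  ]
}}

```text
time: 9.85
tool_pos: [0.5178, 0.2378, 0.0286]
tool_rot: [3.141, 0.001, -0.206]
contact_force: [-1.1, -0.0, -1.0]
opening: 0.0153
grip_force: 49.7
```

```bash
cat > rel.py <<'E'
from h import *
import sys
fn,zz,yaw=sys.argv[1],float(sys.argv[2]),float(sys.argv[3])
o=observe();print(o['tool_pos'],o['tool_rot'],o['contact_force'],o['torque'])
wshot(fn)
v,u=np.mgrid[0:260,150:400];p=wworld(fn,np.c_[u.ravel(),v.ravel()]);z=p[:,2];R=Ro.from_euler('z',yaw).as_matrix()
q=(p-[*o['tool_pos'][:2],0])@R
m=(abs(z-zz)<.003)&(q[:,0]>.04)&(abs(q[:,1])<.05);print('plate',m.sum(),q[m].min(0).round(4),q[m].max(0).round(4))
for x in(.06,.08,.1,.11):
    s=m&(abs(q[:,0]-x)<.002)
    if s.sum(): print(x,q[s,1].min().round(4),q[s,1].max().round(4),'z',np.median(q[s,2]).round(4))
E
python3 rel.py w8 .015 -.206
```

```text
[0.51776191 0.23784311 0.02862833] [ 3.14124559e+00  6.42341941e-04 -2.06059922e-01] [-1.07601355 -0.00175735 -1.01837459] [0.00579472 0.06129312 0.01136381]
plate 24052 [ 0.0416 -0.0344  0.012 ] [0.1187 0.036  0.0179]
0.06 -0.0339 0.0356 z 0.0148
0.08 -0.0342 0.0358 z 0.015
0.1 -0.0343 0.0356 z 0.0148
0.11 -0.0344 0.0358 z 0.0149
```

Emit:
{"api": "send_rows", "payload": {
  "targets": [
    [0,0,0,0.0025,0],
    [0,0,0,0.0015,0],
    [0,0,0,0.0015,0],
    [0,0,0,0.002,0],
    [0,0,0,0.003,0]
  ]
}}

```text
time: 10.4
tool_pos: [0.518, 0.2378, 0.0393]
tool_rot: [3.141, 0.001, -0.206]
contact_force: [0.2, 0.3, -1.5]
opening: 0.0158
grip_force: 49.7
```

Emit:
{"api": "send_rows", "payload": {
  "targets": [
    [0,0,0,0.006,0],
    [0,0,0,0.01,0],
    [0,0,0,0.008,0],
    [0,0,0,0,0],
    [0,0,0,0,0]
  ]
}}

```text
time: 10.9
tool_pos: [0.5184, 0.2379, 0.0637]
tool_rot: [-3.141, -0.001, -0.206]
contact_force: [0.9, -0.0, -2.1]
opening: 0.0158
grip_force: 49.7
```

```bash
python3 rel.py w9 .0435 -.206
python3 - <<'E'
from h import *
a=cv2.imread('pics/w9.png')[0:300];shot('side','d9');b=cv2.imread('pics/d9.png')[220:300,235:345]
b=cv2.resize(b,None,fx=2.7,fy=2.7,interpolation=cv2.INTER_CUBIC);b=cv2.copyMakeBorder(b,0,0,0,560-b.shape[1],0)
cv2.imwrite('pics/c9.png',np.vstack([a,b]))
E
```

```text
[0.51836594 0.23786316 0.06367342] [-3.14126395e+00 -7.04952731e-04 -2.06200442e-01] [ 0.87045665 -0.01303053 -2.05704323] [0.12070567 0.21254466 0.03151839]
plate 8055 [ 0.0439 -0.0345  0.0405] [0.1199 0.0362 0.0465]
0.06 -0.0342 -0.0342 z 0.0462
0.08 -0.0341 0.036 z 0.0463
0.1 -0.0342 0.0353 z 0.046
0.11 -0.0343 0.0356 z 0.0458
```

View pics/c9.png

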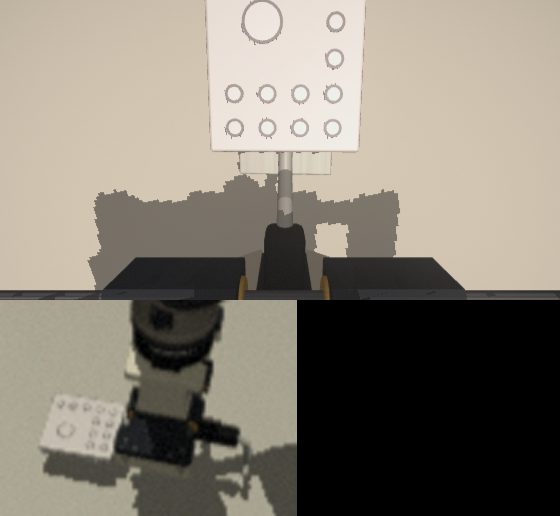

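The plate rides on the blade and is level (top at 46 mm, slope under 0.5 mm). The large well is at (262,21) and the rear edge at row 151.

```bash
python3 - <<'E'
from h import *
R=Ro.from_euler('z',-.2062).as_matrix()[:2,:2];t=np.array([.5184,.2379])
im=cv2.imread('pics/w9.png',0)[0:60,225:300]
c=cv2.HoughCircles(cv2.resize(im,None,fx=4,fy=4),cv2.HOUGH_GRADIENT,1,100,param1=80,param2=20,minRadius=60,maxRadius=100);print(c)
q=lambda uv:((wworld('w9',uv,.0455)[:,:2]-t)@R*1e3).round(1).tolist()
print('well',q([(262,21)]),'wells',q([(234,93.5),(267,93.5),(300,93.5),(333,93.5),(234,127.5),(332,127.5),(335,58)]),'rear corners',q([(211,150.5),(359,150.5)]))
E
```

```text
[[[143.5  83.5  76.8]]]
well [[111.1, 10.6]] wells [[81.0, 24.0], [81.0, 8.8], [81.0, -6.3], [81.0, -21.4], [65.9, 24.5], [65.8, -21.5], [96.1, -21.8]] rear corners [[55.2, 35.9], [55.1, -34.7]]
```

The well sits at (111, 10.6) mm in the tool frame. I'll carry the plate level and smoothly to 120 mm in front of the placing pose.

Emit:
{"api": "send_rows", "payload": {
  "targets": [
    [0,-0.001,-0.0045,0.002,0.0014],
    [0,-0.0019,-0.0089,0.002,0.0029],
    [0,-0.0029,-0.0134,0,0.0043],
    [0,-0.0038,-0.0178,0,0.0057],
    [0,-0.0038,-0.0178,0,0.0057]
  ]
}}

```text
time: 11.5
tool_pos: [0.5043, 0.1738, 0.0672]
tool_rot: [3.141, 0.0, -0.186]
contact_force: [0.5, 0.2, -1.9]
opening: 0.0157
grip_force: 49.7
```

Emit:
{"api": "send_rows", "payload": {
  "targets": [
    [0,-0.0038,-0.0178,0,0.0057],
    [0,-0.0038,-0.0178,0,0.0057],
    [0,-0.0038,-0.0178,0,0.0057],
    [0,-0.0038,-0.0178,0,0.0057],
    [0,-0.0038,-0.0178,0,0.0057]
  ]
}}

```text
time: 12.0
tool_pos: [0.4851, 0.0847, 0.0673]
tool_rot: [3.141, 0.0, -0.158]
contact_force: [-0.7, -0.6, -2.0]
opening: 0.0156
grip_force: 49.7
```

Emit:
{"api": "send_rows", "payload": {
  "targets": [
    [0,-0.0038,-0.0178,0,0.0057],
    [0,-0.0038,-0.0178,0,0.0057],
    [0,-0.0038,-0.0178,0,0.0057],
    [0,-0.0038,-0.0178,0,0.0057],
    [0,-0.0038,-0.0178,0,0.0057]
  ]
}}

```text
time: 12.5
tool_pos: [0.466, -0.0042, 0.0674]
tool_rot: [3.141, 0.0, -0.129]
contact_force: [0.5, 0.0, -1.7]
opening: 0.0162
grip_force: 49.7
```

Emit:
{"api": "send_rows", "payload": {
  "targets": [
    [0,-0.0038,-0.0178,0,0.0057],
    [0,-0.0038,-0.0178,0,0.0057],
    [0,-0.0038,-0.0178,0,0.0057],
    [0,-0.0038,-0.0178,0,0.0057],
    [0,-0.0038,-0.0178,0,0.0057]
  ]
}}

```text
time: 13.0
tool_pos: [0.4468, -0.093, 0.0673]
tool_rot: [3.141, 0.0, -0.101]
contact_force: [0.5, 0.2, -1.2]
opening: 0.0157
grip_force: 49.7
```

Emit:
{"api": "send_rows", "payload": {
  "targets": [
    [0,-0.0038,-0.0178,0,0.0057],
    [0,-0.0038,-0.0178,0,0.0057],
    [0,-0.0038,-0.0178,0,0.0057],
    [0,-0.0038,-0.0178,0,0.0057],
    [0,-0.0038,-0.0178,0,0.0057]
  ]
}}

```text
time: 13.5
tool_pos: [0.4277, -0.1819, 0.0674]
tool_rot: [3.141, 0.0, -0.072]
contact_force: [0.7, -0.4, -2.1]
opening: 0.0158
grip_force: 49.7
```

Emit:
{"api": "send_rows", "payload": {
  "targets": [
    [0,-0.0029,-0.0134,0,0.0043],
    [0,-0.0019,-0.0089,0,0.0029],
    [0,-0.001,-0.0045,0,0.0014],
    [0,-0.0006,-0.001,0,0.0004],
    [0,0,0,0,0]
  ]
}}

```text
time: 14.0
tool_pos: [0.4222, -0.2081, 0.0672]
tool_rot: [-3.141, 0.0, -0.063]
contact_force: [-0.0, -0.5, -1.8]
opening: 0.0161
grip_force: 49.7
```

```bash
python3 rel.py w10 .0495 -.063
python3 - <<'E'
from h import *
# stage & needle seen from fixed cameras (whole clean views)
a=cv2.imread('pics/w10.png')[0:290]
shot('scene','s10');shot('side','d10')
b=cv2.resize(cv2.imread('pics/s10.png')[130:235,160:300],None,fx=2.8,fy=2.8,interpolation=cv2.INTER_CUBIC)
c=cv2.resize(cv2.imread('pics/d10.png')[120:205,225:335],None,fx=3.46,fy=3.46,interpolation=cv2.INTER_CUBIC)
h=min(b.shape[0],c.shape[0]);o=np.hstack([b[:h],c[:h]]);o=np.vstack([cv2.copyMakeBorder(a,0,0,0,o.shape[1]-560,0),o]);print(o.shape);cv2.imwrite('pics/c10.png',o)
E
```

```text
[ 0.42219565 -0.2081349   0.06720873] [-3.14145859e+00  2.30972641e-04 -6.32106628e-02] [-1.76290273e-03 -4.94387894e-01 -1.80848186e+00] [0.04360391 0.11978078 0.02670741]
plate 22032 [ 0.0431 -0.0345  0.0465] [0.1199 0.0358 0.0525]
0.06 -0.034 0.0357 z 0.052
0.08 -0.0344 0.0357 z 0.0512
0.1 -0.0344 0.0357 z 0.0499
0.11 -0.0343 0.0352 z 0.0495
(584, 773, 3)
```

View pics/c10.png

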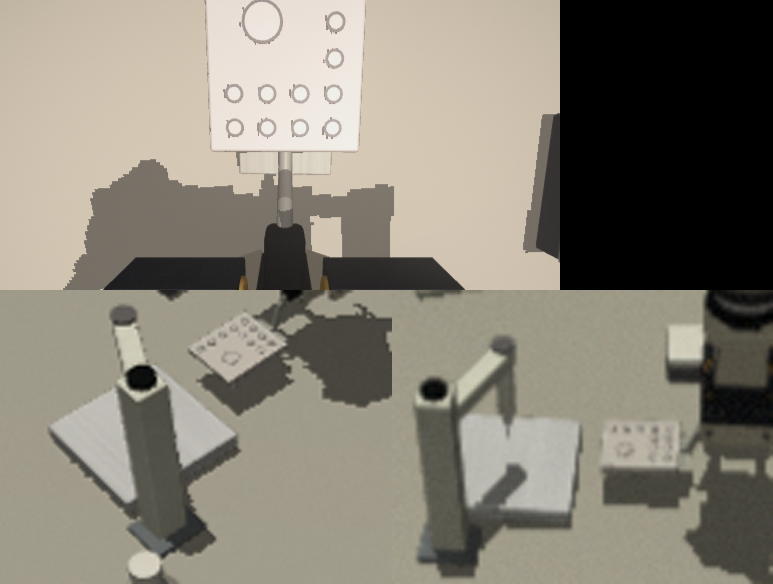

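The well is unchanged at (262,21), so the plate did not slip. The needle hangs over mid-stage in the side view, and the path in is free. The depth slope hints at a slight nose-down sag, so I'll quantify it.

```bash
python3 - <<'E'
from h import *
wshot('w11')
for fn,yaw,t in(('w4',.2107,(.4857,.0091)),('w8',-.206,(.5178,.2378)),('w9',-.206,(.5184,.2379)),('w10',-.063,(.4222,-.2081)),('w11',-.063,(.4222,-.2081))):
    R=Ro.from_euler('z',yaw).as_matrix()
    for nm,(u0,v0,u1,v1) in dict(plate=(215,5,355,145),blade=(243,156,275,170)).items():
        if fn=='w4' and nm=='plate': u0,v0,u1,v1=(245,5,330,140)
        v,u=np.mgrid[v0:v1,u0:u1];p=wworld(fn,np.c_[u.ravel(),v.ravel()]);q=(p-[*t,0])@R
        ok=abs(q[:,2]-np.median(q[:,2]))<.006;q=q[ok]
        c=np.linalg.lstsq(np.c_[q[:,0]-.095,q[:,1],np.ones(len(q))],q[:,2],rcond=None)[0]
        print(fn,nm,'slope x,y',c[:2].round(4),'z@95',c[2].round(4),'med',np.median(q[:,2]).round(4))
E
```

```text
w4 plate slope x,y [-0.0004  0.0006] z@95 0.0023 med 0.0023
w4 blade slope x,y [ 0.0113 -0.0096] z@95 0.0029 med 0.0022
w8 plate slope x,y [0.0001 0.0001] z@95 0.0149 med 0.0149
w8 blade slope x,y [ 0.0347 -0.0012] z@95 0.0057 med 0.004
w9 plate slope x,y [-0.0564 -0.0005] z@95 0.0468 med 0.0471
w9 blade slope x,y [ 0.0218 -0.0054] z@95 0.0401 med 0.0389
w10 plate slope x,y [-0.0577 -0.0002] z@95 0.0503 med 0.0506
w10 blade slope x,y [0.0009 0.0068] z@95 0.0425 med 0.0425
w11 plate slope x,y [-0.0576 -0.0004] z@95 0.0503 med 0.0506
w11 blade slope x,y [0.0174 0.0101] z@95 0.0432 med 0.0425
```

The plate rides about 3° nose-down because its rear edge sits on the neck's end. It is stable and will level as it seats. The clearances work out: needle about 10 mm above the plate, skids about 8 mm above the stage. Sliding in over the stage.

Emit:
{"api": "send_rows", "payload": {
  "targets": [
    [0,0.004,-0.0003,0,0],
    [0,0.008,-0.0005,0,0],
    [0,0.012,-0.0008,0,0],
    [0,0.012,-0.0007,0,0],
    [0,0.012,-0.0008,0,0]
  ]
}}

```text
time: 14.7
tool_pos: [0.4716, -0.2115, 0.0673]
tool_rot: [3.141, -0.0, -0.063]
contact_force: [0.4, -0.9, -2.8]
opening: 0.0155
grip_force: 49.7
```

Emit:
{"api": "send_rows", "payload": {
  "targets": [
    [0,0.012,-0.0007,0,0],
    [0,0.012,-0.0008,0,0],
    [0,0.012,-0.0007,0,0],
    [0,0.012,-0.0008,0,0],
    [0,0.012,-0.0007,0,0]
  ]
}}

```text
time: 15.2
tool_pos: [0.5316, -0.215, 0.0671]
tool_rot: [3.142, -0.0, -0.063]
contact_force: [-0.5, -0.3, -2.7]
opening: 0.0156
grip_force: 49.7
```

Emit:
{"api": "send_rows", "payload": {
  "targets": [
    [0,0.008,-0.0005,0,0],
    [0,0.004,-0.0003,0,0],
    [0,0,0,0,0],
    [0,0,0,0,0]
  ]
}}

```text
time: 15.6
tool_pos: [0.542, -0.2158, 0.067]
tool_rot: [-3.141, 0.001, -0.063]
contact_force: [0.2, 0.9, -1.5]
opening: 0.0157
grip_force: 49.7
```

```bash
python3 - <<'E'
from h import *
o=observe();print(o['tool_pos'],o['tool_rot'],o['contact_force'])
wshot('w12');shot('scene','s12');shot('side','d12')
a=cv2.imread('pics/w12.png')[0:300,130:440]
b=cv2.resize(cv2.imread('pics/d12.png')[125:195,235:300],None,fx=5,fy=5,interpolation=cv2.INTER_CUBIC)
h=max(len(a),len(b));pad=lambda x:cv2.copyMakeBorder(x,0,h-x.shape[0],0,0,0)
a=cv2.resize(a,None,fx=1.5,fy=1.5);h=max(len(a),len(b));o=np.hstack([pad(a),pad(b)]);print(o.shape);cv2.imwrite('pics/c12.png',o)
E
```

```text
[ 0.54199095 -0.21583647  0.06703995] [-3.14141937e+00  7.81774114e-04 -6.31779503e-02] [ 0.23927871  0.94065954 -1.53470828]
(450, 790, 3)
```

View pics/c12.png

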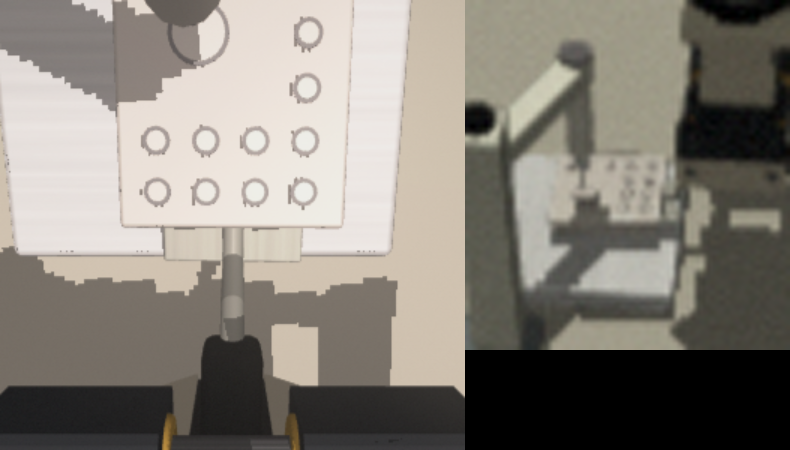

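The view shows the well just below and right of the syringe's lower end (crop (198,32) against syringe column 183), with the needle mostly hidden. I've now viewed 12 pictures, which is over the limit of 10. I'll view no more and do the rest numerically from depth.

```bash
python3 - <<'E'
from h import *
from scipy.optimize import least_squares
v,u=np.mgrid[0:70,200:320];p=wworld('w12',np.c_[u.ravel(),v.ravel()])
for lo,hi in((.053,.07),(.07,.085),(.085,.1),(.1,.12),(.12,.15)):
    m=(p[:,2]>lo)&(p[:,2]<hi)
    if m.sum()>3:
        q=p[m];r=least_squares(lambda c:np.hypot(q[:,0]-c[0],q[:,1]-c[1])-.009,q.mean(0)[:2]+[.005,0])
        print('w12',lo,m.sum(),q.mean(0).round(4),'axis(r=9)',r.x.round(4),'rms',np.sqrt(np.mean(r.fun**2)).round(5))
for n,f in(('scene','scene0'),('side','side0'),('side','d10'),('scene','s10')):
    X=world(n,np.load('pics/%s.npy'%f)).reshape(-1,3)
    for lo,hi,rr in((.055,.075,0),(.08,.15,.009),(.176,.186,0)):
        m=(X[:,2]>lo)&(X[:,2]<hi)&(np.hypot(X[:,0]-.655,X[:,1]+.21)<(.018))
        if m.sum()>1:
            q=X[m];r=least_squares(lambda c:np.hypot(q[:,0]-c[0],q[:,1]-c[1])-.009,q.mean(0)[:2])
            print(n,f,lo,m.sum(),q.mean(0).round(4),r.x.round(4) if rr else '')
# syringe top disc in w1
v,u=np.mgrid[90:140,295:350];p=wworld('w1',np.c_[u.ravel(),v.ravel()]);m=(p[:,2]>.177)&(p[:,2]<.186)&(np.hypot(p[:,0]-.655,p[:,1]+.211)<.014);print('w1 top',m.sum(),p[m].mean(0),p[m].min(0),p[m].max(0))
# well circle in w12, tool frame
print('proj needle',wproj('w12',[[.6542,-.212,.06],[.6542,-.212,.08]]).round(1),'well',wworld('w12',(130+198/1.5,32/1.5),.0495).round(4))
E
```

```text
w12 0.085 259 [ 0.6466 -0.2118  0.0962] axis(r=9) [ 0.6544 -0.2114] rms 0.00017
w12 0.1 369 [ 0.6459 -0.2113  0.1052] axis(r=9) [ 0.6544 -0.2114] rms 0.00019
scene scene0 0.176 73 [ 0.6548 -0.2086  0.18  ] 
side side0 0.055 3 [ 0.6561 -0.2116  0.0687] 
side side0 0.08 64 [ 0.6547 -0.2056  0.1163] [ 0.6559 -0.2127]
side side0 0.176 36 [ 0.6558 -0.2087  0.181 ] 
side d10 0.055 3 [ 0.656  -0.2109  0.0693] 
side d10 0.08 61 [ 0.6547 -0.2055  0.1174] [ 0.6559 -0.2125]
side d10 0.176 41 [ 0.6554 -0.2077  0.1811] 
scene s10 0.176 74 [ 0.6556 -0.2088  0.1799] 
w1 top 712 [ 0.65426479 -0.21107548  0.18077307] [ 0.64219941 -0.22266794  0.1772266 ] [ 0.66662984 -0.19749389  0.18288882]
proj needle [[259.5  13. ]
 [255.9  -1.7]] well [[ 0.6534 -0.2124  0.0495]]
```

The wrist depth puts the syringe axis at (0.6544, −0.2114), and the well should seat at about (0.6530, −0.2121). I'll trim by (1.4, 0.7) mm and lower gently.

Emit:
{"api": "send_rows", "payload": {
  "targets": [
    [0,0.0007,0.0004,-0.001,0],
    [0,0.0007,0.0003,-0.002,0],
    [0,0,0,-0.002,0],
    [0,0,0,-0.001,0],
    [0,0,0,-0.001,0]
  ]
}}

```text
time: 16.25
tool_pos: [0.5437, -0.2153, 0.06]
tool_rot: [3.142, 0.0, -0.063]
contact_force: [0.0, 0.5, -2.2]
opening: 0.0158
grip_force: 49.7
```

Emit:
{"api": "send_rows", "payload": {
  "targets": [
    [0,0,0,-0.001,0],
    [0,0,0,-0.001,0],
    [0,0,0,-0.001,0],
    [0,0,0,-0.001,0],
    [0,0,0,-0.001,0]
  ]
}}

```text
time: 16.75
tool_pos: [0.5438, -0.2153, 0.0552]
tool_rot: [3.141, -0.0, -0.063]
contact_force: [-0.3, -0.2, -1.5]
opening: 0.0157
grip_force: 49.7
```

Emit:
{"api": "send_rows", "payload": {
  "targets": [
    [0,0,0,-0.001,0],
    [0,0,0,-0.001,0],
    [0,0,0,-0.0005,0],
    [0,0,0,0,0],
    [0,0,0,0,0]
  ]
}}

```text
time: 17.25
tool_pos: [0.5439, -0.2153, 0.0528]
tool_rot: [3.141, -0.0, -0.063]
contact_force: [-0.1, -0.2, -1.0]
opening: 0.0153
grip_force: 49.7
```

```bash
cat > seat.py <<'E'
from h import *
import sys
fn=sys.argv[1];box=[int(a) for a in sys.argv[2:6]]
o=observe();t=o['tool_pos'];yaw=o['tool_rot'][2];print(o['time'],t,o['tool_rot'],o['contact_force'],o['torque'])
wshot(fn);R=Ro.from_euler('z',yaw).as_matrix()
u0,v0,u1,v1=box
v,u=np.mgrid[v0:v1,u0:u1];p=wworld(fn,np.c_[u.ravel(),v.ravel()]);q=(p-[*t[:2],0])@R
ok=(q[:,2]>.035)&(q[:,2]<.06)&(abs(q[:,1])<.05);q=q[ok];p=p[ok]
for _ in range(2):
    c=np.linalg.lstsq(np.c_[q[:,0]-.095,q[:,1],np.ones(len(q))],q[:,2],rcond=None)[0]
    k=abs(q[:,2]-np.c_[q[:,0]-.095,q[:,1],np.ones(len(q))]@c)<.002;q=q[k];p=p[k]
print('plate n',len(q),'slope',c[:2].round(4),'z',c[2].round(4),'x range',np.percentile(q[:,0],[.1,99.9]).round(4),'y',np.percentile(q[:,1],[.1,99.9]).round(4))
r=cv2.minAreaRect((p[:,:2]*1e3).astype(np.float32));print(r)
E
python3 seat.py w13 190 0 380 165
```

```text
17.25 [ 0.54389371 -0.21534724  0.05282987] [ 3.14137650e+00 -2.21815842e-04 -6.31898266e-02] [-0.14269781 -0.18630147 -0.97982369] [0.06595415 0.06680833 0.01826197]
plate n 23537 slope [0.0005 0.0001] z 0.0399 x range [0.0551 0.1182] y [-0.0341  0.0355]
((630.486083984375, -220.06163024902344), (69.99137878417969, 63.66255569458008), 86.15990447998047)
```

The plate is seated level with its top at 39.9 mm. Quick ring fit of the well before withdrawing.

```bash
python3 - <<'E'
from h import *
from scipy.optimize import minimize
fn='w13';g=cv2.cvtColor(cv2.imread('pics/w13.png'),cv2.COLOR_BGR2GRAY).astype(np.float32)
d=cv2.morphologyEx(g,cv2.MORPH_BLACKHAT,np.ones((7,7)))
d[np.load('pics/w13.npy')<wproj(fn,[[.6,-.2,.04]])[0,0]*0+.0]=0
v,u=np.mgrid[0:60,200:330];P=wworld(fn,np.c_[u.ravel(),v.ravel()],.04)[:,:2];Z=wworld(fn,np.c_[u.ravel(),v.ravel()])[:,2]
w=d[0:60,200:330].ravel().clip(0,40);w[Z>.05]=0
best=max(((w*np.exp(-((np.hypot(P[:,0]-x,P[:,1]-y)-r)/.0006)**2)).sum(),x,y,r) for x in np.arange(.649,.661,.0003) for y in np.arange(-.218,-.206,.0003) for r in(.0085,.009,.0095))
print(best)
v,u=np.mgrid[0:70,200:320];p=wworld('w13',np.c_[u.ravel(),v.ravel()]);q=p[(p[:,2]>.085)&(p[:,2]<.14)]
from scipy.optimize import least_squares
print('syr',len(q),least_squares(lambda c:np.hypot(q[:,0]-c[0],q[:,1]-c[1])-.009,q.mean(0)[:2]+[.005,0]).x)
E
```

```text
(np.float64(8647.327236115305), np.float64(0.6549999999999994), np.float64(-0.2117000000000001), 0.0085)
syr 401 [ 0.65436859 -0.21141631]
```

The well is at (0.6550, −0.2117), within 0.7 mm of the needle axis. Drawing the lifter straight out.

Emit:
{"api": "send_rows", "payload": {
  "targets": [
    [0,-0.002,0.0001,0,0],
    [0,-0.004,0.0003,0,0],
    [0,-0.007,0.0004,0,0],
    [0,-0.01,0.0006,0,0],
    [0,-0.01,0.0006,0,0]
  ]
}}

```text
time: 17.8
tool_pos: [0.5097, -0.2131, 0.0527]
tool_rot: [-3.142, 0.0, -0.063]
contact_force: [-0.7, 0.0, -0.9]
opening: 0.0159
grip_force: 49.7
```

Emit:
{"api": "send_rows", "payload": {
  "targets": [
    [0,-0.01,0.0007,0,0],
    [0,-0.01,0.0006,0,0],
    [0,-0.01,0.0006,0,0],
    [0,-0.01,0.0007,0,0],
    [0,-0.01,0.0006,0,0]
  ]
}}

```text
time: 18.3
tool_pos: [0.46, -0.2101, 0.0528]
tool_rot: [3.141, -0.0, -0.063]
contact_force: [-0.1, -0.0, -0.5]
opening: 0.0156
grip_force: 49.7
```

Emit:
{"api": "send_rows", "payload": {
  "targets": [
    [0,-0.01,0.0006,0,0],
    [0,-0.01,0.0007,0,0],
    [0,-0.01,0.0006,0,0],
    [0,-0.008,0.0005,0,0],
    [0,-0.004,0.0003,0,0]
  ]
}}

```text
time: 18.8
tool_pos: [0.418, -0.2073, 0.0528]
tool_rot: [-3.142, 0.0, -0.063]
contact_force: [0.8, -0.5, -1.0]
opening: 0.0153
grip_force: 49.7
```

```bash
python3 - <<'E'
from h import *
o=observe();print(o['time'],o['tool_pos'],o['tool_rot'],o['contact_force'])
for n in('scene','side'):
    p,d=shot(n,n+'14');X=world(n,d).reshape(-1,3)
    m=(abs(X[:,2]-.04)<.005)&(X[:,0]>.57)&(X[:,0]<.7)&(X[:,1]>-.27)&(X[:,1]<-.16)
    print(n,m.sum(),cv2.minAreaRect((X[m,:2]*1e3).astype(np.float32)),np.median(X[m,2]))
E
```

```text
18.8 [ 0.41795503 -0.20728871  0.0527622 ] [-3.14153999e+00  3.12438064e-04 -6.34436789e-02] [ 0.80743849 -0.46867417 -0.97115665]
scene 156 ((637.6820068359375, -220.50546264648438), (68.42758178710938, 85.5958251953125), 80.05284118652344) 0.04014628442983331
side 295 ((640.237548828125, -219.34107971191406), (77.02108764648438, 79.62214660644531), 86.31623077392578) 0.04109836806341849
```

The plate stayed put in both cameras. I'll return the lifter to its original place on the bench.

Emit:
{"api": "send_rows", "payload": {
  "targets": [
    [0,0,0,0.015,0],
    [0,0,0,0.015,0],
    [0,0.0052,0.0167,0,0.021],
    [0,0.0052,0.0167,0,0.021],
    [0,0.0052,0.0167,0,0.021]
  ]
}}

```text
time: 19.4
tool_pos: [0.4351, -0.1569, 0.0829]
tool_rot: [3.141, -0.001, 0.0]
contact_force: [0.7, -0.8, -1.5]
opening: 0.0156
grip_force: 49.7
```

Emit:
{"api": "send_rows", "payload": {
  "targets": [
    [0,0.0052,0.0167,0,0.021],
    [0,0.0052,0.0167,0,0.021],
    [0,0.0052,0.0167,0,0.021],
    [0,0.0052,0.0167,0,0.021],
    [0,0.0052,0.0167,0,0.021]
  ]
}}

```text
time: 19.9
tool_pos: [0.4611, -0.0731, 0.0828]
tool_rot: [3.141, -0.001, 0.106]
contact_force: [0.8, -1.0, -0.0]
opening: 0.016
grip_force: 49.7
```

Emit:
{"api": "send_rows", "payload": {
  "targets": [
    [0,0.0052,0.0167,0,0.021],
    [0,0.0052,0.0167,0,0.021],
    [0,0.0052,0.0167,0,0.021],
    [0,0.0052,0.0167,0,0.021],
    [0,0.0052,0.0167,0,0.021]
  ]
}}

```text
time: 20.4
tool_pos: [0.487, 0.0105, 0.0828]
tool_rot: [3.141, -0.0, 0.211]
contact_force: [0.9, 0.1, -0.7]
opening: 0.0156
grip_force: 49.7
```

Emit:
{"api": "send_rows", "payload": {
  "targets": [
    [0,0,0,-0.01,0],
    [0,0,0,-0.015,0],
    [0,0,0,-0.015,0],
    [0,0,0,-0.008,0],
    [0,0,0,-0.004,0]
  ]
}}

```text
time: 20.9
tool_pos: [0.4859, 0.0094, 0.0297]
tool_rot: [-3.141, 0.002, 0.209]
contact_force: [0.5, 0.9, -0.9]
opening: 0.0155
grip_force: 49.7
```

Emit:
{"api": "send_rows", "payload": {
  "targets": [
    [0,0,0,-0.002,0],
    [0,0,0,-0.001,0],
    [0,0,0,-0.0005,0],
    [0,0,0,0,0],
    [0,0,0,0,0]
  ]
}}

```text
time: 21.4
tool_pos: [0.4866, 0.0097, 0.0276]
tool_rot: [3.141, -0.001, 0.21]
contact_force: [0.2, 0.2, -0.8]
opening: 0.0153
grip_force: 49.7
```

Emit:
{"api": "send_rows", "payload": {
  "targets": [
    [0,0,0,-0.0005,0],
    [0,0,0,0,0],
    [0.25,0,0,0,0],
    [0.3,0,0,0,0],
    [0.5,0,0,0,0]
  ]
}}

```text
time: 21.9
tool_pos: [0.4865, 0.0097, 0.0268]
tool_rot: [3.141, -0.0, 0.21]
contact_force: [-0.1, -0.8, 0.5]
opening: 0.0316
grip_force: 0.0
```

Emit:
{"api": "send_rows", "payload": {
  "targets": [
    [0.6,0,0,0,0],
    [0.6,0,0,0,0],
    [0.6,0,0,0,0],
    [0.6,0,0,0,0]
  ]
}}

```text
time: 22.3
tool_pos: [0.4864, 0.0097, 0.0267]
tool_rot: [3.141, -0.0, 0.21]
contact_force: [-0.4, -0.4, -0.1]
opening: 0.0548
grip_force: 0.0
```

Emit:
{"api": "send_rows", "payload": {
  "targets": [
    [0.6,0,0,0.01,0],
    [0.6,0,0,0.02,0],
    [0.6,0,0,0.03,0],
    [0.6,0,0,0.04,0],
    [0.6,0,0,0.04,0]
  ]
}}

```text
time: 22.8
tool_pos: [0.486, 0.0098, 0.1687]
tool_rot: [-3.142, 0.0, 0.21]
contact_force: [0.8, 0.0, 0.7]
opening: 0.0554
grip_force: 0.0
```

Emit:
{"api": "send_rows", "payload": {
  "targets": [
    [0.6,-0.01,-0.01,0.03,-0.04],
    [0.6,-0.01,-0.02,0.03,-0.04],
    [0.6,0,-0.02,0.02,-0.05],
    [0.6,0,0,0,0],
    [0.6,0,0,0,0]
  ]
}}

```text
time: 23.3
tool_pos: [0.4662, -0.0402, 0.2469]
tool_rot: [-3.141, -0.001, 0.08]
contact_force: [0.1, 0.2, -0.8]
opening: 0.055
grip_force: 0.0
```

```bash
python3 - <<'E'
from h import *
from m import rect
o=observe();print(o['time'],o['tool_pos'],o['opening'],o['grip_force'])
wshot('w15');T=np.load('pics/w15_T.npy')
dark=lambda im:((im.sum(2)<220)).astype(np.uint8)
# lifter: blade and handle via depth
v,u=np.mgrid[0:255,100:500];p=wworld('w15',np.c_[u.ravel(),v.ravel()])
c,s=np.cos(.21),np.sin(.21);q=(p-[.486,.0095,0])@np.array([[c,-s,0],[s,c,0],[0,0,1]])
for nm,m in dict(handle=(q[:,2]>.045)&(q[:,2]<.065)&(abs(q[:,1])<.04),blade=(abs(q[:,0]-.09)<.035)&(abs(q[:,1])<.02)).items(): print(nm,m.sum(),q[m].min(0).round(4),q[m].max(0).round(4),np.median(q[m],0).round(4))
m=(abs(q[:,0]-.09)<.035)&(abs(q[:,1])<.02);print('blade slope',np.polyfit(q[m,0],q[m,2],1))
for n in('scene','side'):
    pic,d=shot(n,n+'15');X=world(n,d).reshape(-1,3)
    m=(abs(X[:,2]-.04)<.005)&(X[:,0]>.57)&(X[:,0]<.7)&(X[:,1]>-.27)&(X[:,1]<-.16)
    print(n,m.sum(),cv2.minAreaRect((X[m,:2]*1e3).astype(np.float32)))
    X0=world(n,np.load('pics/%s0.npy'%n)).reshape(-1,3)
    for k,(x,y,zl,zh) in dict(bottle=(.808,0,.1,.15),box=(.442,-.396,.025,.045)).items():
        f=lambda A:A[(np.hypot(A[:,0]-x,A[:,1]-y)<.06)&(A[:,2]>zl)&(A[:,2]<zh)].mean(0).round(4)
        print(k,f(X0),f(X))
E
```

```text
23.3 [ 0.46616162 -0.04017571  0.24688431] 0.05497081117507408 0.0
handle 1704 [-0.0738 -0.0076  0.045 ] [0.0292 0.0104 0.0572] [-0.0179  0.0006  0.0545]
blade 2799 [ 0.055  -0.02   -0.0007] [0.125  0.02   0.0072] [0.0912 0.     0.0023]
blade slope [-0.00139382  0.00241095]
scene 154 ((637.7601928710938, -220.37203979492188), (65.86158752441406, 83.98945617675781), 80.7587661743164)
bottle [0.8119 0.001  0.1217] [8.118e-01 8.000e-04 1.216e-01]
box [ 0.4444 -0.3969  0.0338] [ 0.4435 -0.3967  0.0336]
side 293 ((640.4138793945312, -218.5212860107422), (74.79436492919922, 80.50698852539062), 87.8446273803711)
bottle [0.8085 0.0039 0.1209] [0.8084 0.0042 0.1213]
box [ 0.4433 -0.3955  0.0339] [ 0.4813 -0.3986  0.0339]
```

The lifter stands level where it stood, the plate is on the stage, and the bystanders are unmoved. The side camera's odd box reading is most likely the arm being in the way, since the scene camera agrees it hasn't moved. Handing in.

```bash
python3 -c "
from cell import hand_in
print(hand_in())"
```

```text
the job is handed in; nothing more can be done
None
```

I handed the job in at about 23 s: the plate is on the stage with its large well about 0.7 mm off the needle axis, and the lifter is back where it stood, but the plate rode about 3° nose-down while carried and I viewed 12 pictures against your limit of 10.

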